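Stamp the empty approval box

ROBOT

A 6-joint arm with a two-finger parallel gripper is mounted at the origin on the work surface. World frame = base frame: x ahead of the robot, y to its left, z up, the work surface at z = 0. Lengths are in m, angles in rad, forces in N, time in s.
With the tool pointing down it reaches from about 0.35 to 0.975 m from the base axis. Payload 4.9 kg.
Tool frame: the origin (TCP) lies midway between the tips of the shut fingers; the grasp point (between the pads) lies 19 mm behind it; z points along the fingers, y is the line along which they close (so a half turn about z gives the same grasp; the last joint's range is limited). The gripper opens to 85 mm and grips with 20 to 120 N. Pads are 22 mm wide; open, the fingers measure 114 mm over their backs; the gripper's body (76 mm by 85 mm) begins 54 mm behind the grasp point. The pads swing forward as they close: fully open they stand 13 mm farther back than shut.
Start: joints at [-1.317, 0.053, 1.613, -0, 1.476, -0.119], TCP at [0.228, -0.582, 0.231] pointing down, gripper open.
Joint ranges: [-3.01, 3.01], [-1.01, 2.22], [0.06, 2.58], [-1.02, 4.17], [0.09, 2.62], [-3.14, 3.14]. Speed limits (rad/s): [2.57, 2.57, 3.14, 3.14, 3.14, 3.14].

INTERFACE

Orientations are given as a unit quaternion [w, x, y, z].
In Python, from plant import state, grab_frame, job_done, cut_out, place_of gives the robot as it stands.
- The arm moves only by the tool jog_arm, never from a script. Its argument "motion" is text: rows parted by semicolons, each of 7 numbers parted by spaces: the opening in per cent of the stroke, from 0 (shut) to 100 (fully open), then the shift along the tool's x, y, z as a fraction of full scale, then the turn, a rotation vector about the tool's x, y, z as a fraction of full scale. A call has exactly 5 rows; each row is the pose to reach, as a shift and turn from the pose commanded when the call began, along the tool's axes at that moment; what a row does not reach only later rows make up. Full scale, the value 1, is 50 cm for a shift and 1.5 rad for a turn. A row lasts 1/8 s, in which the tool goes at most 62.5 mm and 10.7 degrees, less where a joint would pass 70% of its speed; a pose out of reach is approached as far as the arm can. A call with a number of a shift or a turn outside -1 to 1 is refused whole. A call with a gripper value outside its range is refused whole. The fingers move at their own pace and stop on an object; the grip force is fixed at half the most. Time passes only in rows, so rows that repeat a pose let the fingers close, or fill a call up. It gives the time, the measured TCP pose, the force, the opening and the grip force at its end, in the units of the state.
- state(): the state, without advancing time (a new reading comes with each control period).
- grab_frame(name): name is "side" or "top"; returns a dict with "color" (480x640x3 uint8, red, green, blue), "range_z" (480x640 float32, m along the optical axis (not along the pixel's ray), 0 where there is no reading), "intrinsics" (3x3 intrinsics, pixels), "world_from_camera" (4x4, takes a point from camera to world coordinates). Camera axes: x right, y up, looking along -z (the intrinsics and any distortion apply to the point x, -y, -z); pixel columns grow to the right and rows downward; lengths in m; the calibration is good to about 2 mm. A picture is of the moment at which its call begins.
- job_done(): hands the job in; it is judged then, once.
Trained networks look in the newest picture that a camera, given by its name, has taken for a name from the list of things; names that differ only in an ending like _2 or _b are one class to them, and where a whole thing is asked for, a point or a joint stands for the part that bears it (a point fixed in the world has none). Each returns a list of dicts, best first, with "p" (0 to 1); they miss things now and then, are a little off and sometimes report something else, mostly with a low value. They report only what shows in the picture. A call takes as long as a camera call. They do not tell look-alikes from the thing itself.
- cut_out(camera, thing): "pixels" (480x640 bool, what is visible of it).
- place_of(camera, thing): "at" ([x, y, z] in m, in world coordinates, good to about 4 mm: a listed point, or the origin of a listed thing).
The state is a dict: "time": time; "joint_pos": joint angles; "joint_vel": joint speeds; "joint_efforts": joint torques, N m; "tool_pos": TCP position; "tool_rot": TCP orientation; "contact_force": force on the tool from outside, world axes, zero at the start; "ft_torque": the same for the moment, N m; "gripper_width": opening from 0.0 (shut) to 1.0 (fully open); "grasp_force": force on a finger pad.
Only numpy, scipy, OpenCV 4.12 (cv2) and the standard library are available. Lean on these libraries where they do the work, as an engineer would, in place of code of your own. Each camera call takes 0.05 s, during which the arm holds its last target. There are 200 camera calls.

TASK

Take the red-capped spring stamp from the tray and stamp the empty approval box on the clipboard form, the one the yellow arrow points to: stand the stamp upright in the middle of the box, square to the form and with its front (white dot) towards the bottom of the form, then press it down gently, with about 8 newtons, so that the sprung cap sinks and the die rests lightly on the paper. Finish while still holding the stamp pressed there; make no print elsewhere, never ram the stamp, and leave the blue and green stamps, the mug and the mouse where they are.

Things in the scene. Friction and masses are not known exactly. Their poses are not given: they have to be found in the camera images.
- red_grip (a point): Grip point of the red-capped spring stamp: the middle of its cap block, 30 mm front to back (x) by 42 mm (y), flat faces from 48 to 84 mm above the foot's underside; this point is at 66 mm while the spring is out. Grip it on the front and back faces. x from front to back, y to the left as one faces its front, z up. The front (-x) bears a white card with a red ring; a white dot on top is nearest the front.
- red_foot (a point): Centre of the underside of the red stamp's foot, a black open frame 38 mm (x) by 44 mm (y); axes as red_grip. The print falls straight under this point. The stamp is 84 mm tall, weighs about 0.12 kg and stands upright in the tray.
- red_front (a point): Middle of the front face (the -x face with the card) of the red cap, 15 mm before red_grip.
- red_cap (a joint): How far the red stamp's cap is pushed down over its foot, in m: 0 out, 0.011 at its hard stop. A spring holds it out: it yields at about 3 N and then adds 0.3 N per mm. The die meets the paper at 0.006; from there its soft foam adds another 1 N per mm, so that 8 N on the paper in all is reached at about 0.0085.
- red_stamp: The red stamp's foot frame, with the cap and the die that it carries; origin and axes as red_foot.
- red_die: The red stamp's round inked die, 24 mm in diameter, inside the foot; its origin is the centre of its printing face, 6 mm above the foot's underside while the spring is out, at the foot's underside when it prints.
- box_centre (a point): Centre of the empty approval box, on the paper (5 mm above the desk): dark lines, 42 mm (x) by 46 mm (y). It is one of three boxes in a row, any of them; the other two hold round red prints, and a yellow arrow sticker with a red tail lies just below this one, pointing at it. x points to the top of the form (the clip), y to the form's left.
- clipboard: Blue clipboard, 240 mm (x) by 164 mm (y), 3 mm thick, fixed to the desk, with a white form on it whose surface is 5 mm above the desk. Origin: centre of its underside; x points to the top of the form, where the metal clip stands (up to 17 mm high, from 84 to 116 mm in x).
- tray: Dark grey tray, 78 mm (x) by 245 mm (y), fixed to the desk, rim 14 mm high, inner floor 4 mm above the desk, origin at the centre of its underside. The three stamps stand in a row along its y, 72 mm apart, in any order, their fronts towards -x of the tray.
- blue_foot (a point): Centre of the underside of the foot of the blue-capped stamp, same size as the red one; to be left alone.
- green_foot (a point): Centre of the underside of the foot of the green-capped stamp, same size as the red one; to be left alone.
- mug: Blue mug, 80 mm in diameter, 90 mm high, handle at its +y side, origin at the centre of its underside; to be left alone.
- mouse: Grey computer mouse, 104 by 64 by 36 mm, on a black pad, origin at the centre of its underside; to be left alone.
Things that resemble listed ones, but are neither listed nor needed, are in the scene too. Leave any orange look-alike of the red_stamp alone.

How it is judged:
By the outcome, as a careful person would: the job done as asked, in the order asked, and still so for the second after the job is handed in, while the arm keeps its last pose, push and grip.
It also fails if it takes over 40 s, if anything falls off the work surface, if the arm or the gripper's body presses on something with over 40 N, if the wrist force passes 120 N, or if a joint passes its speed limit or range.

## Working session

There is one attempt and no reset: what is moved stays moved. The work goes in short steps, Python scripts to look and compute and a tool call to move; the robot and the scene stay as the last step left them, time stands still between calls to the robot, and variables do not carry over. Pictures are saved under pics/ and viewed, at most 10 in all, crops included, and the job is handed in when it is done.

Besides the shell and the picture viewer there is one more tool, called after ">>>" as name(argument=value, ...), one argument or row to a line, values as JSON. jog_arm: Moves the arm, as the interface text tells. Shift numbers are shares of 50 cm and turn numbers shares of 1.5 rad, none past 1 either way. Its arguments: {"type":"object","properties":{"motion":{"type":"string"}},"required":["motion"]}

```bash
mkdir -p pics; cat > h.py <<'E'
import numpy as np, cv2
from plant import *
def shot(n,f):
    d=grab_frame(n); cv2.imwrite('pics/'+f,d['color'][:,:,::-1]); return d
def world(d,u,v,z=None):
    K=np.array(d['intrinsics']);T=np.array(d['world_from_camera'])
    r=np.array([(u-K[0,2])/K[0,0],-(v-K[1,2])/K[1,1],-1.])
    if z is None: return (T@np.r_[r*d['range_z'][int(v),int(u)],1])[:3]
    r=T[:3,:3]@r; o=T[:3,3]; return o+r*(z-o[2])/r[2]
def pix(d,p):
    K=np.array(d['intrinsics']);T=np.linalg.inv(np.array(d['world_from_camera']))
    c=T@np.r_[p,1]; return K[0,0]*c[0]/-c[2]+K[0,2], K[1,1]*c[1]/c[2]+K[1,2]
E
python3 - <<'E'
from h import *
np.set_printoptions(precision=4,suppress=True)
for c in('top','side'):
    d=shot(c,c+'1.png')
    print(c,d['world_from_camera'])
    for t in('red_grip','red_foot','red_front','box_centre','clipboard','tray','blue_foot','green_foot','mug'):
        print(t,[(round(x['p'],2),np.round(x['at'],4),np.round(pix(d,x['at']))) for x in place_of(c,t)][:4])
s=state();print(s)
E
```

```text
top [[-0.0236  0.9833 -0.1804  0.3466]
 [-0.9997 -0.0215  0.0136 -0.1149]
 [ 0.0095  0.1807  0.9835  1.3894]
 [ 0.      0.      0.      1.    ]]
red_grip [(0.95, array([0.6481, 0.2176, 0.0681]), array([164., 216.])), (0.83, array([0.5112, 0.2197, 0.0696]), array([161., 276.])), (0.7, array([0.3872, 0.2282, 0.0653]), array([156., 333.])), (0.62, array([0.3921, 0.1341, 0.064 ]), array([199., 329.]))]
red_foot [(0.97, array([0.5112, 0.2184, 0.0027]), array([169., 280.])), (0.95, array([0.3844, 0.2253, 0.0001]), array([165., 335.])), (0.77, array([ 0.6532,  0.2154, -0.0022]), array([172., 220.])), (0.57, array([0.3891, 0.1287, 0.0006]), array([207., 332.]))]
red_front [(0.94, array([0.4926, 0.2223, 0.074 ]), array([159., 284.])), (0.85, array([0.6692, 0.2212, 0.0624]), array([163., 208.])), (0.7, array([0.3921, 0.2124, 0.0692]), array([163., 330.]))]
box_centre [(0.54, array([ 0.4978, -0.2211,  0.0046]), array([357., 281.]))]
clipboard [(0.73, array([ 0.5021, -0.1694,  0.0009]), array([335., 280.])), (0.65, array([0.5122, 0.2247, 0.0043]), array([166., 279.]))]
tray [(0.96, array([0.5165
[... 1501 characters left out ...]
, 0.152 , 0.007 ]), array([280., 328.]))]
green_foot [(0.8, array([0.4966, 0.2883, 0.0024]), array([251., 384.]))]
mug [(0.91, array([ 0.7497,  0.0513, -0.0007]), array([222., 271.]))]
{'time': 1.0, 'joint_pos': array([-1.317 ,  0.0527,  1.6129, -0.    ,  1.476 , -0.119 ]), 'joint_vel': array([ 0.0022, -0.001 ,  0.001 , -0.0011,  0.0011,  0.0002]), 'joint_efforts': array([  0.0016, -39.3702, -37.0472,   0.    ,   0.0005,  -0.    ]), 'tool_pos': array([ 0.2277, -0.5821,  0.2313]), 'tool_rot': array([ 0.    ,  0.9827,  0.1853, -0.    ]), 'contact_force': array([-0.2188,  0.8665, -0.2712]), 'ft_torque': array([-0.0011, -0.0313, -0.0523]), 'grasp_force': 0.0, 'gripper_width': 0.9992116698076338}
```

View pics/top1.png

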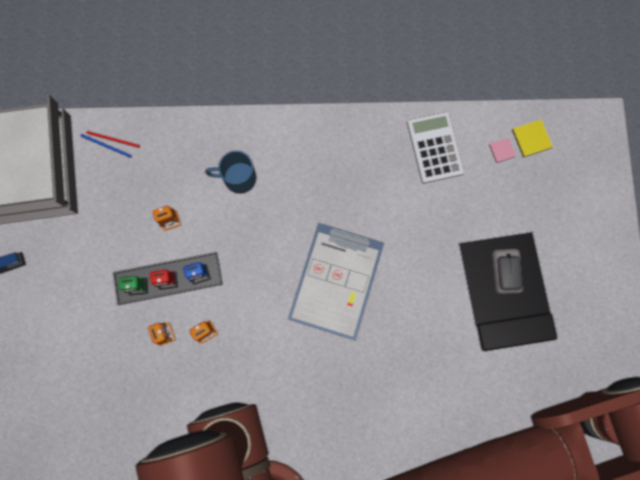

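View pics/side1.png

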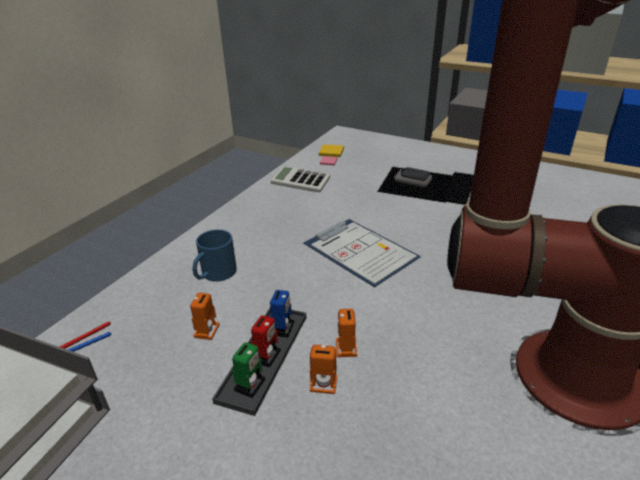

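Could be taken for the red stamp: the orange look-alikes at top pixels (165,216), (161,333) and (203,331), and the green (130,284) and blue (195,271) stamps. I choose the red one in the tray's middle at (162,278). The empty box is the rightmost, at (357,281), with the arrow at (351,299) below it. Next is a close crop with yaw measurements.

```bash
python3 - <<'E'
from h import *
np.set_printoptions(precision=4,suppress=True)
t=grab_frame('top'); s=grab_frame('side')
print(t['intrinsics'][0],s['intrinsics'][0])
def crop(d,u,v,w,h,W=400,H=300): return cv2.resize(d['color'][v-h//2:v+h//2,u-w//2:u+w//2],(W,H),interpolation=cv2.INTER_CUBIC)
im=np.vstack([np.hstack([crop(t,165,278,120,90),crop(s,262,345,120,90)]),np.hstack([crop(t,340,280,100,75),crop(s,362,250,120,90)])])
cv2.imwrite('pics/crop.png',im[:,:,::-1])
def rect(d,c,n,z):
    r=cut_out(c,n)
    for m in r[:2]:
        v,u=np.nonzero(m['pixels']); P=np.array([world(d,a,b,z) for a,b in zip(u,v)])[:,:2]
        R=cv2.minAreaRect((P*1000).astype(np.float32)); print(c,n,round(m['p'],2),len(u),R,P.mean(0))
for c,d in(('top',t),('side',s)):
    rect(d,c,'clipboard',.004); rect(d,c,'tray',.01)
# red cap top colour
col=t['color'].astype(int); m=(col[...,0]>110)&(col[...,1]<70)&(col[...,2]<70); m[:, :145]=0; m[:,180:]=0; m[:262]=0;m[295:]=0
v,u=np.nonzero(m); P=np.array([world(t,a,b,.084) for a,b in zip(u,v)]); print(len(u),P.mean(0), cv2.minAreaRect((P[:,:2]*1000).astype(np.float32)))
print(t['range_z'][270:290:3,150:176:3])
w=[world(t,162,v) for v in(270,274,278,282)];print(np.array(w))
E
```

```text
[594.8567   0.     318.8463] [483.1117   0.     320.0655]
top clipboard 0.77 6718 ((501.0431823730469, -171.29696655273438), (163.69956970214844, 238.13485717773438), 71.29984283447266) [ 0.4993 -0.1705]
top tray 0.74 2069 ((513.43701171875, 220.7565155029297), (80.15241241455078, 246.90472412109375), 10.036476135253906) [0.5151 0.2143]
top tray 0.52 6847 ((500.44744873046875, -170.87596130371094), (163.85658264160156, 238.52365112304688), 71.28478240966797) [ 0.4982 -0.1709]
side clipboard 0.57 3709 ((501.4231872558594, -170.0937957763672), (165.00164794921875, 243.72586059570312), 72.2431411743164) [ 0.4945 -0.1638]
side tray 0.87 2057 ((511.8874206542969, 222.46923828125), (84.38037109375, 256.8958435058594), 9.268430709838867) [0.493  0.2635]
199 [0.5095 0.2205 0.084 ] ((507.61468505859375, 218.0569610595703), (32.0594482421875, 45.216766357421875), 5.484607219696045)
[[1.3875 1.3947 1.3134 1.3094 1.3041 1.3119 1.3915 1.3858 1.3885]
 [1.3068 1.3048 1.3076 1.3052 1.3115 1.3035 1.3131 1.3447 1.3849]
 [1.3    1.3048 1.3048 1.3041 1.3089 1.3019 1.3139 1.3444 1.375 ]
 [1.3033 1.3016 1.3058 1.3041 1.303  1.3042 1.306  1.3365 1.3691]
 [1.3076 1.304  1.3003 1.3038 1.3036 1.3063 1.3164 1.3337 1.36  ]
 [1.3845 1.3331 1.3262 1.3373 1.3412 1.3674 1.3887 1.382  1.384 ]
 [1.3803 1.3858 1.3809 1.3718 1.3772 1.3774 1.3728 1.3806 1.3761]]
[[0.5221 0.2126 0.0911]
 [0.5139 0.2137 0.0862]
 [0.5048 0.213  0.0878]
 [0.4961 0.2131 0.0868]]
```

View pics/crop.png

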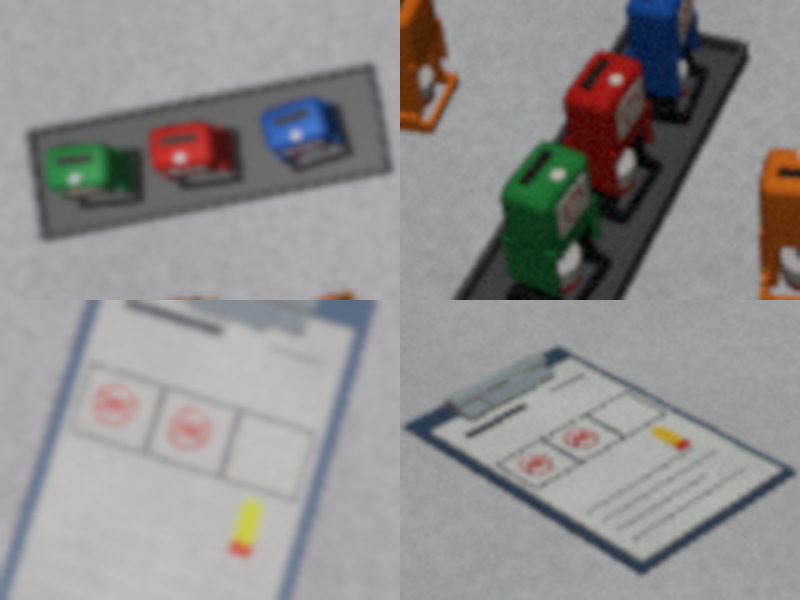

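Crop: the red stamp in the tray's middle has its white dot and ring card towards the robot, with a yaw of about 5°. The empty box is the rightmost, centred at about top pixel (357,281), with the yellow arrow just below pointing at it. Now I refine both.

```bash
python3 - <<'E'
from h import *
from scipy.optimize import minimize
np.set_printoptions(precision=4,suppress=True)
out=[]
for c in('top','side'):
    F=[grab_frame(c) for _ in range(3)]; d=F[0]
    g=np.mean([cv2.cvtColor(f['color'],cv2.COLOR_RGB2GRAY) for f in F],0).astype(np.float32)
    a=np.linspace(-1,1,60)
    def cost(p):
        x,y,th=p; R=np.array([[np.cos(th),-np.sin(th)],[np.sin(th),np.cos(th)]])
        def samp(k):
            L=np.vstack([np.c_[a*(.021+k),0*a+.023+k],np.c_[a*(.021+k),0*a-.023-k],np.c_[0*a+.021+k,a*(.023+k)],np.c_[0*a-.021-k,a*(.023+k)]])@R.T+[x,y]
            q=np.array([pix(d,[*l,.005]) for l in L],np.float32)
            return cv2.remap(g,q[:,:1].copy(),q[:,1:].copy(),cv2.INTER_CUBIC).mean()
        return samp(0)
    best=min((minimize(cost,[.498+dx,-.221+dy,-.32],method='Nelder-Mead',options=dict(initial_simplex=[[.498+dx,-.221+dy,-.32],[.504+dx,-.221+dy,-.32],[.498+dx,-.215+dy,-.32],[.498+dx,-.221+dy,-.27]],maxiter=80)) for dx in(-.004,.004) for dy in(-.004,.004)),key=lambda r:r.fun)
    print(c,'box',best.x,np.degrees(best.x[2]),best.fun,g[281,356])
    rz=np.median([f['range_z'] for f in F],0); d=dict(d,range_z=rz)
    col=np.mean([f['color'] for f in F],0); hsv=cv2.cvtColor(col.astype(np.uint8),cv2.COLOR_RGB2HSV)
    ctr=pix(d,[.51,.22,.08]); P=[]
    for v in range(int(ctr[1])-25,int(ctr[1])+30):
        for u in range(int(ctr[0])-25,int(ctr[0])+30):
            w=world(d,u,v)
            if w[2]>.076 and abs(w[1]-.22)<.033 and abs(w[0]-.51)<.04: P.append(w)
    P=np.array(P); print(len(P),P.mean(0),cv2.minAreaRect((P[:,:2]*1000).astype(np.float32)))
    red=((hsv[...,0]<5)|(hsv[...,0]>175))&(hsv[...,1]>150)
    red[:, :int(ctr[0])-25]=0; red[:,int(ctr[0])+30:]=0; red[:int(ctr[1])-20]=0; red[int(ctr[1])+25:]=0
    v,u=np.nonzero(red); Q=np.array([world(d,i,j) for i,j in zip(u,v)]); Q=Q[Q[:,2]>.079]; print(len(Q),Q.mean(0),cv2.minAreaRect((Q[:,:2]*1000).astype(np.float32)))
E
```

```text
top box [ 0.4948 -0.2291 -0.3243] -18.580006229658032 159.99290466308594 190.66667
270 [0.5079 0.22   0.0867] ((508.6036682128906, 220.9201202392578), (30.921398162841797, 42.390724182128906), 7.384725093841553)
180 [0.5089 0.2188 0.0871] ((508.70147705078125, 219.76104736328125), (27.37749671936035, 41.00567626953125), 3.978473424911499)
side box [ 0.4979 -0.218  -0.332 ] -19.023010879168353 141.05067443847656 162.66667
364 [0.505  0.2261 0.0853] ((507.126708984375, 222.20758056640625), (29.74619483947754, 42.901397705078125), 4.56362771987915)
248 [0.5055 0.2272 0.0863] ((507.1207580566406, 223.4093780517578), (27.237140655517578, 40.13810729980469), 6.781352519989014)
```

```bash
cat >> h.py <<'E'
def go(x,y,z,yaw):
    s=state(); w,a,b,c=s['tool_rot']; th=2*np.arctan2(b,a); p=s['tool_pos']
    D=np.array([x,y,z])-p
    sh=np.array([D[0]*np.cos(th)+D[1]*np.sin(th),D[0]*np.sin(th)-D[1]*np.cos(th),-D[2]])/.5
    print('t',round(s['time'],2),'pos',np.round(p,4),'q',np.round(s['tool_rot'],4),'yaw',round(th,4),'F',np.round(s['contact_force'],2),'w',round(s['gripper_width'],3))
    print('dist',np.linalg.norm(D).round(3),'shift',sh.round(4),'turnz',round(-(yaw-th)/1.5,4))
E
python3 -c "
from h import *
go(.42,-.34,.23,1.0);d=grab_frame('top');print(world(d,356.6,281.1,.005),pix(d,[.4948,-.2291,.005]),pix(d,[.4979,-.218,.005]))"
```

```text
t 1.6 pos [ 0.2276 -0.5821  0.2313] q [-0.      0.9827  0.1853  0.    ] yaw 0.3728 F [ 0.65 -0.73  0.56] w 1.003
dist 0.309 shift [ 0.5346 -0.3107  0.0026] turnz -0.4181
[ 0.49740436 -0.21981995  0.005     ] (np.float64(360.60632918172104), np.float64(282.1211537451632)) (np.float64(355.81475744998954), np.float64(280.9062392311489))
```

>>> jog_arm(
  motion="100 0.107 -0.062 0 0 0 -0.084; 100 0.214 -0.124 0 0 0 -0.168; 100 0.321 -0.186 0 0 0 -0.251; 100 0.428 -0.249 0 0 0 -0.335; 100 0.535 -0.311 0 0 0 -0.418",
)

```text
time: 2.28
tool_pos: [0.4211, -0.3382, 0.2316]
tool_rot: [0.0, 0.877, 0.481, 0.0]
contact_force: [0.4, -1.3, 0.1]
gripper_width: 1.001
grasp_force: 0.0
```

```bash
python3 -c "
from h import *
go(.49,-.06,.2,1.4)"
```

```text
t 2.27 pos [ 0.4211 -0.3382  0.2316] q [4.000e-04 8.767e-01 4.810e-01 1.000e-04] yaw 1.0037 F [ 0.42 -1.32  0.1 ] w 1.001
dist 0.288 shift [ 0.5432 -0.1826  0.0632] turnz -0.2642
```

>>> jog_arm(
  motion="100 0.109 -0.036 0.012 0 0 -0.053; 100 0.218 -0.072 0.025 0 0 -0.106; 100 0.326 -0.11 0.038 0 0 -0.159; 100 0.435 -0.146 0.05 0 0 -0.211; 100 0.543 -0.183 0.063 0 0 -0.264",
)

```text
time: 2.9
tool_pos: [0.4902, -0.0601, 0.2]
tool_rot: [0.001, 0.765, 0.644, 0.0]
contact_force: [0.5, 0.1, 0.1]
gripper_width: 0.999
grasp_force: 0.0
```

```bash
python3 -c "
from h import *
go(.508,.2205,.16,1.666)"
```

```text
t 2.9 pos [ 0.4902 -0.0601  0.2   ] q [5.000e-04 7.654e-01 6.436e-01 4.000e-04] yaw 1.3983 F [0.48 0.05 0.08] w 0.999
dist 0.284 shift [ 0.559  -0.0613  0.0801] turnz -0.1785
```

>>> jog_arm(
  motion="100 0.12 -0.013 0.016 0 0 -0.04; 100 0.24 -0.026 0.032 0 0 -0.08; 100 0.36 -0.039 0.048 0 0 -0.12; 100 0.47 -0.052 0.064 0 0 -0.15; 100 0.559 -0.061 0.08 0 0 -0.179",
)

```text
time: 3.52
tool_pos: [0.5083, 0.2209, 0.1598]
tool_rot: [0.0, 0.672, 0.74, 0.0]
contact_force: [1.0, -0.3, -0.0]
gripper_width: 0.997
grasp_force: 0.0
```

>>> jog_arm(
  motion="100 0 0 0 0 0 0; 100 0 0 0 0 0 0; 100 0 0 0.02 0 0 0; 100 0 0 0.04 0 0 0; 100 0 0 0.04 0 0 0",
)

```text
time: 4.15
tool_pos: [0.5076, 0.2177, 0.1381]
tool_rot: [-0.001, 0.674, 0.739, -0.001]
contact_force: [-0.3, -0.1, -0.6]
gripper_width: 1.004
grasp_force: 0.0
```

```bash
python3 -c "
from h import *
d=shot('side','a.png');im=d['color'][270:420,170:370];cv2.imwrite('pics/a.png',cv2.resize(im,(800,600))[:,:,::-1])
go(.508,.2205,.049,1.666)"
```

```text
t 4.2 pos [0.508  0.218  0.1388] q [-5.000e-04  6.736e-01  7.391e-01 -7.000e-04] yaw 1.6634 F [-0.45  0.25  0.56] w 0.999
dist 0.09 shift [0.0051 0.0004 0.1797] turnz -0.0017
```

View pics/a.png

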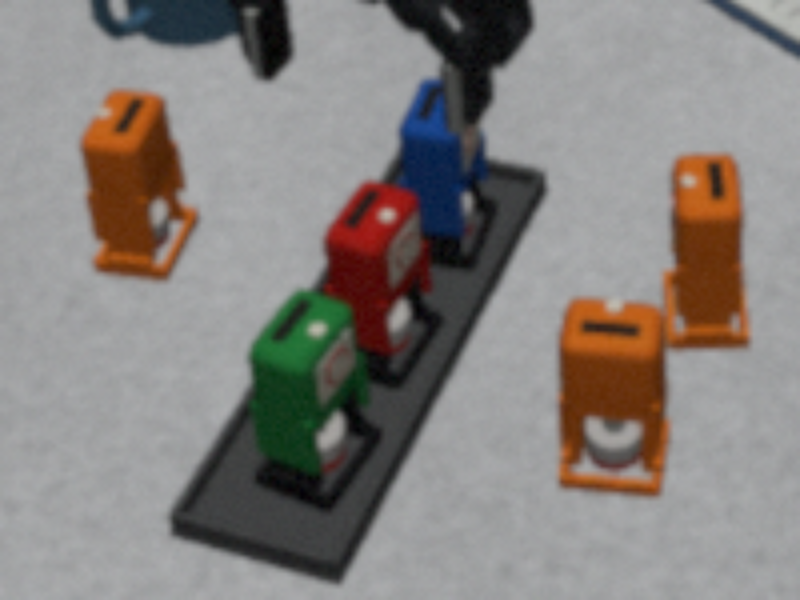

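The side view shows the open fingers above the red stamp, straddling its front and back (tips at crop (265,75) and (480,120)). I descend.

>>> jog_arm(
  motion="100 0.005 0 0.04 0 0 0; 100 0.005 0 0.08 0 0 0; 100 0.005 0 0.12 0 0 0; 100 0.005 0 0.16 0 0 0; 100 0.005 0 0.18 0 0 0",
)

```text
time: 4.82
tool_pos: [0.5072, 0.2208, 0.0475]
tool_rot: [-0.001, 0.673, 0.739, -0.001]
contact_force: [-0.5, -0.0, 0.1]
gripper_width: 0.999
grasp_force: 0.0
```

```bash
python3 -c "
from h import *
go(.508,.2205,.049,1.666)
for c,b in(('top',(235,325,100,220)),('side',(285,405,200,340))):
    d=grab_frame(c);im=d['color'][b[0]:b[1],b[2]:b[3]];cv2.imwrite('pics/b_%s.png'%c,cv2.resize(im,(400,300))[:,:,::-1])
cv2.imwrite('pics/b.png',np.hstack([cv2.imread('pics/b_top.png'),cv2.imread('pics/b_side.png')]))
"
```

```text
t 4.83 pos [0.5072 0.2208 0.0475] q [-0.0008  0.6733  0.7394 -0.0012] yaw 1.6643 F [-0.49 -0.01  0.13] w 0.999
dist 0.002 shift [-0.0008  0.0016 -0.0031] turnz -0.0011
```

View pics/b.png

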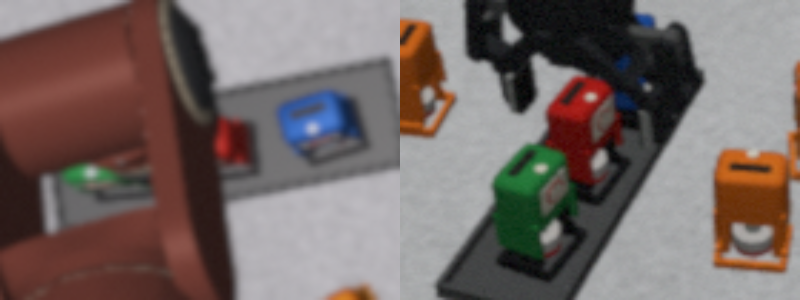

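The fingers straddle the cap (red cap at right-panel (580,110)) and touch nothing. I close them.

>>> jog_arm(
  motion="60 0 0 0 0 0 0; 45 0 0 0 0 0 0; 35 0 0 0 0 0 0; 20 0 0 0 0 0 0; 0 0 0 0 0 0 0",
)

```text
time: 5.55
tool_pos: [0.5089, 0.2213, 0.0505]
tool_rot: [0.0, 0.673, 0.739, 0.001]
contact_force: [0.0, -0.1, 1.5]
gripper_width: 0.344
grasp_force: 63.2
```

>>> jog_arm(
  motion="0 0 0 0 0 0 0; 0 0 0 0 0 0 0; 0 0 0 0 0 0 0; 0 0 0 0 0 0 0; 0 0 0 0 0 0 0",
)

```text
time: 6.18
tool_pos: [0.5085, 0.2212, 0.05]
tool_rot: [0.0, 0.673, 0.739, 0.0]
contact_force: [2.6, 0.4, 2.5]
gripper_width: 0.35
grasp_force: 63.4
```

```bash
python3 -c "
from h import *
go(.508,.2205,.049,1.666);s=state();print(s['grasp_force'],s['ft_torque'])
d=grab_frame('side');im=d['color'][285:405,200:360];cv2.imwrite('pics/c.png',cv2.resize(im,(800,600))[:,:,::-1])
"
```

```text
t 6.17 pos [0.5085 0.2212 0.05  ] q [1.000e-04 6.733e-01 7.394e-01 2.000e-04] yaw 1.6643 F [2.59 0.44 2.47] w 0.35
dist 0.001 shift [-0.0012 -0.0011  0.0019] turnz -0.0011
63.359599113464355 [ 0.05563894 -0.33419003 -0.02598182]
```

View pics/c.png

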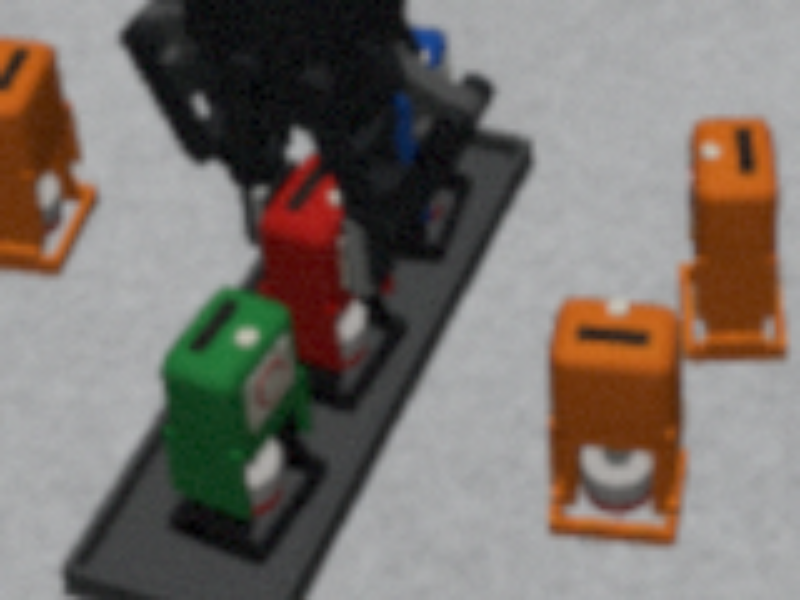

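The cap is held (opening 0.35, i.e. 30 mm). I lift.

>>> jog_arm(
  motion="0 0 0 -0.03 0 0 0; 0 0 0 -0.07 0 0 0; 0 0 0 -0.11 0 0 0; 0 0 0 -0.15 0 0 0; 0 0 0 -0.18 0 0 0",
)

```text
time: 6.85
tool_pos: [0.5088, 0.2213, 0.142]
tool_rot: [0.001, 0.673, 0.739, 0.001]
contact_force: [0.3, -0.4, -1.1]
gripper_width: 0.343
grasp_force: 62.8
```

```bash
python3 -c "
from h import *
go(.52,-.05,.16,1.42)
d=shot('side','d_.png');im=d['color'][240:390,180:380];cv2.imwrite('pics/d.png',cv2.resize(im,(800,600))[:,:,::-1])
"
```

```text
t 6.85 pos [0.5088 0.2213 0.142 ] q [5.000e-04 6.733e-01 7.394e-01 8.000e-04] yaw 1.6643 F [ 0.29 -0.39 -1.09] w 0.343
dist 0.272 shift [-0.5422 -0.0283 -0.0361] turnz 0.1629
```

View pics/d.png

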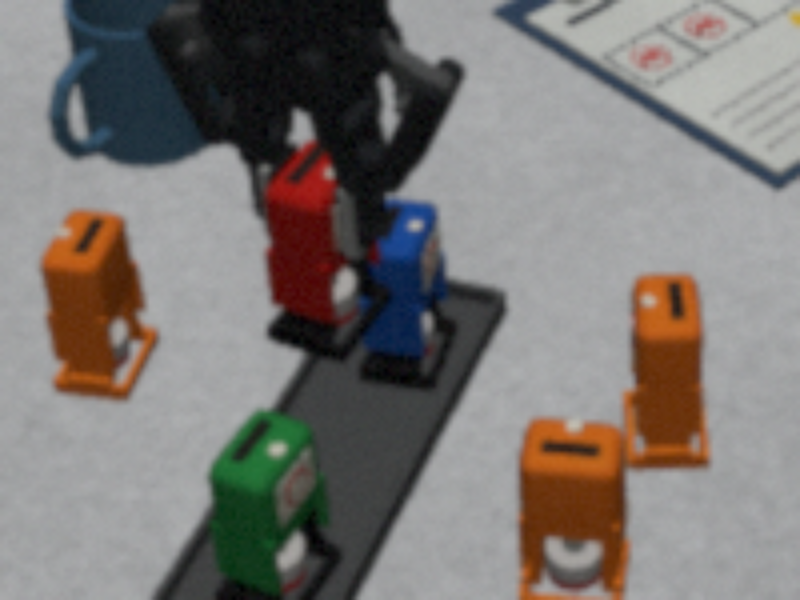

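The red stamp hangs upright, with its foot at about crop (325,335). I clear the blue stamp by rising first.

>>> jog_arm(
  motion="0 0 0 -0.06 0 0 0; 0 -0.08 -0.004 -0.1 0 0 0.02; 0 -0.19 -0.01 -0.1 0 0 0.06; 0 -0.3 -0.016 -0.1 0 0 0.1; 0 -0.41 -0.021 -0.1 0 0 0.13",
)

```text
time: 7.52
tool_pos: [0.5166, 0.0145, 0.1898]
tool_rot: [0.0, 0.742, 0.67, 0.0]
contact_force: [0.5, -0.9, -2.4]
gripper_width: 0.344
grasp_force: 63.0
```

```bash
python3 -c "
from h import *
go(.4975,-.2195,.17,1.2465)"
```

```text
t 7.53 pos [0.5166 0.0145 0.1898] q [0.     0.7424 0.6699 0.    ] yaw 1.4682 F [ 0.52 -0.85 -2.44] w 0.344
dist 0.236 shift [-0.4694  0.0099  0.0397] turnz 0.1478
```

>>> jog_arm(
  motion="0 -0.1 0.002 0 0 0 0.03; 0 -0.2 0.004 0.01 0 0 0.06; 0 -0.3 0.006 0.02 0 0 0.09; 0 -0.4 0.008 0.03 0 0 0.12; 0 -0.469 0.01 0.04 0 0 0.148",
)

```text
time: 8.15
tool_pos: [0.4976, -0.2198, 0.1696]
tool_rot: [-0.0, 0.813, 0.583, -0.0]
contact_force: [0.0, 0.2, -2.0]
gripper_width: 0.342
grasp_force: 63.0
```

```bash
python3 -c "
from h import *
go(.4975,-.2195,.080,1.2465)"
```

```text
t 8.15 pos [ 0.4976 -0.2198  0.1696] q [-1.000e-04  8.126e-01  5.828e-01 -1.000e-04] yaw 1.2443 F [ 0.03  0.2  -2.03] w 0.342
dist 0.09 shift [ 0.0005 -0.0003  0.1791] turnz -0.0015
```

>>> jog_arm(
  motion="0 0 0 0.05 0 0 0; 0 0 0 0.1 0 0 0; 0 0 0 0.15 0 0 0; 0 0 0 0.19 0 0 0; 0 0 0 0.2 0 0 0",
)

```text
time: 8.78
tool_pos: [0.4971, -0.2171, 0.068]
tool_rot: [-0.001, 0.812, 0.584, -0.001]
contact_force: [0.1, -0.4, -0.3]
gripper_width: 0.344
grasp_force: 63.0
```

```bash
python3 -c "
from h import *
go(.4975,-.2195,.070,1.2465)
for c in('side','top'):
    d=grab_frame(c)
    for t in('red_grip','red_foot','red_front','red_die','box_centre'):
        print(c,t,[(round(x['p'],2),np.round(x['at'],4)) for x in place_of(c,t) if x['at'][1]<0])
    if c=='side':
        im=d['color'][195:285,320:440].copy()
        im=cv2.resize(im,(800,600),interpolation=cv2.INTER_CUBIC)
        th=-.325;R=np.array([[np.cos(th),-np.sin(th)],[np.sin(th),np.cos(th)]])
        for z,hx,hy,col in((.005,.021,.023,(0,255,0)),(.024,.019,.022,(255,0,255)),):
            q=np.array([pix(d,[*(R@[a*hx,b*hy]+[.4975,-.2195]),z]) for a,b in((1,1),(1,-1),(-1,-1),(-1,1))])
            cv2.polylines(im,[(((q-[320,195]+.5)*800/120)).astype(int).reshape(-1,1,2)],True,col,1)
        cv2.imwrite('pics/e.png',im[:,:,::-1])
"
```

```text
t 8.78 pos [ 0.4971 -0.2171  0.068 ] q [-1.500e-03  8.117e-01  5.840e-01 -6.000e-04] yaw 1.2473 F [ 0.13 -0.38 -0.29] w 0.344
dist 0.003 shift [-0.0043  0.0022 -0.004 ] turnz 0.0006
side red_grip [(0.75, array([ 0.4978, -0.2108,  0.0882]))]
side red_foot [(0.67, array([ 0.4947, -0.2169,  0.0206]))]
side red_front [(0.73, array([ 0.4848, -0.2093,  0.086 ]))]
side red_die [(0.55, array([ 0.5009, -0.2163,  0.0266]))]
side box_centre [(0.46, array([ 0.4982, -0.2167,  0.0029]))]
top red_grip []
top red_foot []
top red_front []
top red_die []
top box_centre []
```

View pics/e.png

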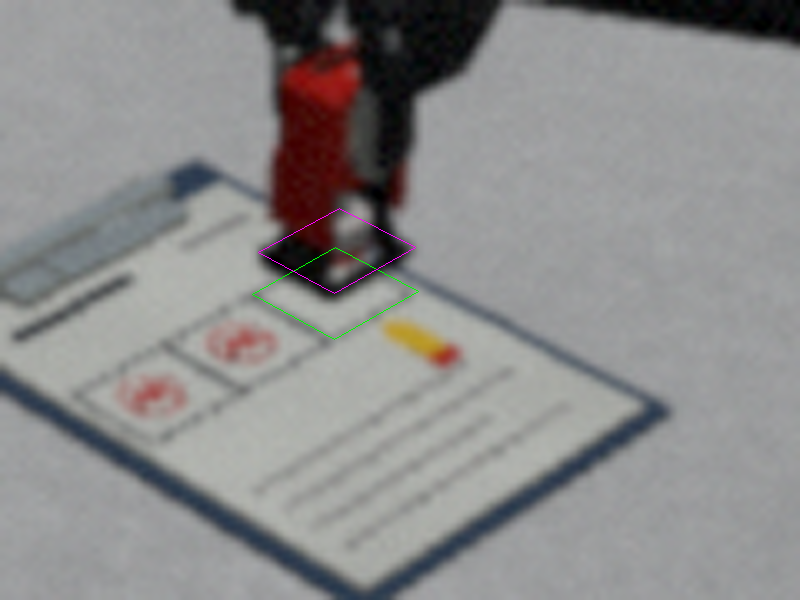

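The side view shows the stamp upright over the empty box. The predicted foot (magenta) and box (green) outlines match the picture to about 1 mm (foot's lower corner at crop (330,297), box's lower corner at (332,340)). I lower to just above the paper and settle.

>>> jog_arm(
  motion="0 0 0 0.01 0 0 0; 0 0 0 0.02 0 0 0; 0 0 0 0.026 0 0 0; 0 0 0 0.026 0 0 0; 0 0 0 0.026 0 0 0",
)

```text
time: 10.0
tool_pos: [0.4983, -0.2178, 0.0569]
tool_rot: [0.0, 0.812, 0.584, 0.0]
contact_force: [-0.1, 0.1, -1.1]
gripper_width: 0.344
grasp_force: 63.0
```

>>> jog_arm(
  motion="0 0 0 0 0 0 0; 0 0 0 0 0 0 0; 0 0 0 0 0 0 0; 0 0 0 0 0 0 0; 0 0 0 0 0 0 0",
)

```text
time: 10.62
tool_pos: [0.4982, -0.2178, 0.0568]
tool_rot: [0.0, 0.812, 0.584, 0.0]
contact_force: [0.2, -0.4, -0.8]
gripper_width: 0.34
grasp_force: 63.0
```

```bash
python3 -c "
from h import *
go(.4975,-.2195,.051,1.2465)
d=grab_frame('side')
im=cv2.resize(d['color'][205:265,340:420],(800,600),interpolation=cv2.INTER_CUBIC)
p=state()['tool_pos'];th=-.325;R=np.array([[np.cos(th),-np.sin(th)],[np.sin(th),np.cos(th)]])
for c,z,hx,hy,col in(((.4975,-.2195),.005,.021,.023,(0,255,0)),(p[:2],p[2]-.046,.019,.022,(255,0,255)),):
    q=np.array([pix(d,[*(R@[a*hx,b*hy]+np.array(c)),z]) for a,b in((1,1),(1,-1),(-1,-1),(-1,1))])
    cv2.polylines(im,[(((q-[340,205]+.5)*10)).astype(int).reshape(-1,1,2)],True,col,1)
cv2.imwrite('pics/f.png',im[:,:,::-1])
"
```

```text
t 10.62 pos [ 0.4982 -0.2178  0.0568] q [0.     0.8118 0.584  0.    ] yaw 1.2473 F [ 0.17 -0.4  -0.81] w 0.34
dist 0.006 shift [-0.0037 -0.0002  0.0116] turnz 0.0005
```

View pics/f.png

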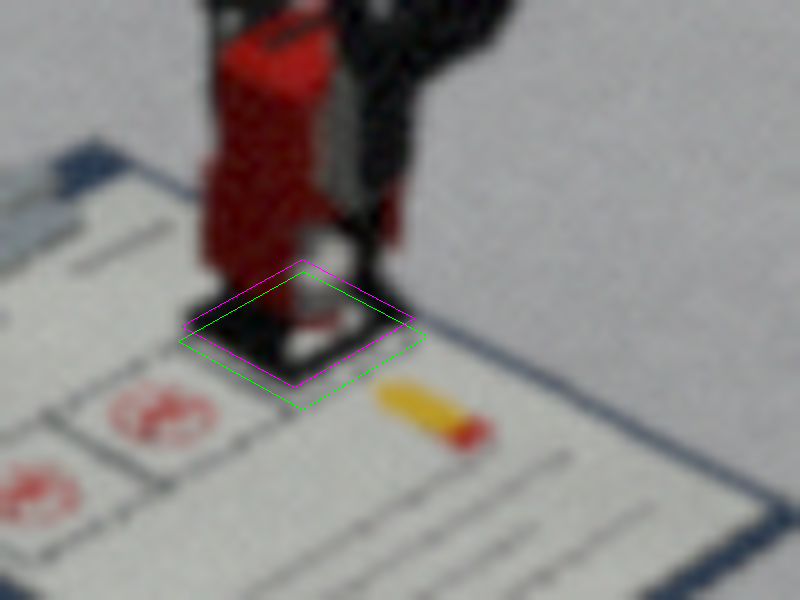

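The foot outline matches the kinematics. I make a last nudge of about 1.4 mm, then touch down slowly and press by force.

>>> jog_arm(
  motion="0 -0.003 0 0 0 0 0; 0 -0.003 0 0.003 0 0 0; 0 -0.003 0 0.006 0 0 0; 0 -0.003 0 0.009 0 0 0; 0 -0.003 0 0.01 0 0 0",
)

```text
time: 11.3
tool_pos: [0.4976, -0.2191, 0.0516]
tool_rot: [-0.0, 0.812, 0.584, -0.0]
contact_force: [-0.1, 1.2, -0.5]
gripper_width: 0.346
grasp_force: 63.0
```

>>> jog_arm(
  motion="0 0 0 0.002 0 0 0; 0 0 0 0.004 0 0 0; 0 0 0 0.006 0 0 0; 0 0 0 0.006 0 0 0; 0 0 0 0.006 0 0 0",
)

```text
time: 11.92
tool_pos: [0.4978, -0.2192, 0.049]
tool_rot: [0.0, 0.812, 0.584, 0.0]
contact_force: [-2.2, 1.1, 2.8]
gripper_width: 0.344
grasp_force: 63.6
```

>>> jog_arm(
  motion="0 0 0 0.002 0 0 0; 0 0 0 0.004 0 0 0; 0 0 0 0.006 0 0 0; 0 0 0 0.008 0 0 0; 0 0 0 0.008 0 0 0",
)

```text
time: 12.55
tool_pos: [0.4978, -0.2193, 0.045]
tool_rot: [0.0, 0.812, 0.584, 0.0]
contact_force: [-1.1, 2.4, 5.3]
gripper_width: 0.346
grasp_force: 63.8
```

>>> jog_arm(
  motion="0 0 0 0.001 0 0 0; 0 0 0 0.002 0 0 0; 0 0 0 0.003 0 0 0; 0 0 0 0.003 0 0 0; 0 0 0 0.003 0 0 0",
)

```text
time: 13.18
tool_pos: [0.4978, -0.2193, 0.0438]
tool_rot: [0.0, 0.812, 0.584, 0.0]
contact_force: [-1.8, 1.7, 6.7]
gripper_width: 0.346
grasp_force: 64.0
```

```bash
python3 -c "
from h import *
go(.4975,-.2190,.0425,1.2465)
f=[]
for _ in range(6): grab_frame('side'); s=state(); f.append(np.r_[s['contact_force'],s['tool_pos'][2]])
print(np.round(f,4))"
```

```text
t 13.18 pos [ 0.4978 -0.2193  0.0438] q [1.000e-04 8.117e-01 5.840e-01 0.000e+00] yaw 1.2474 F [-1.84  1.66  6.68] w 0.346
dist 0.001 shift [ 0.0003 -0.0008  0.0026] turnz 0.0006
[[-2.3544  1.0586  6.2633  0.0438]
 [-2.4898  1.1905  6.657   0.0438]
 [-2.0961  2.3208  5.8028  0.0438]
 [-2.4269  2.1726  6.3664  0.0438]
 [-2.014   1.7171  6.1507  0.0438]
 [-1.5639  2.214   6.6481  0.0438]]
```

About 7.5 N on the paper, counting the stamp's weight. One last 0.5 mm.

>>> jog_arm(
  motion="0 0 0 0.001 0 0 0; 0 0 0 0.001 0 0 0; 0 0 0 0.001 0 0 0; 0 0 0 0.001 0 0 0; 0 0 0 0.001 0 0 0",
)

```text
time: 14.1
tool_pos: [0.4979, -0.2193, 0.0434]
tool_rot: [0.0, 0.812, 0.584, 0.0]
contact_force: [-2.5, 2.1, 6.9]
gripper_width: 0.338
grasp_force: 64.1
```

```bash
python3 -c "
from h import *
f=[]
for _ in range(8): d=grab_frame('side'); s=state(); f.append(np.r_[s['contact_force'],s['tool_pos']])
print(np.mean(f,0).round(4))
cv2.imwrite('pics/g.png',cv2.resize(d['color'][195:285,320:440],(800,600),interpolation=cv2.INTER_CUBIC)[:,:,::-1])"
```

```text
[-2.6397  1.7546  6.8439  0.4979 -0.2193  0.0434]
```

View pics/g.png

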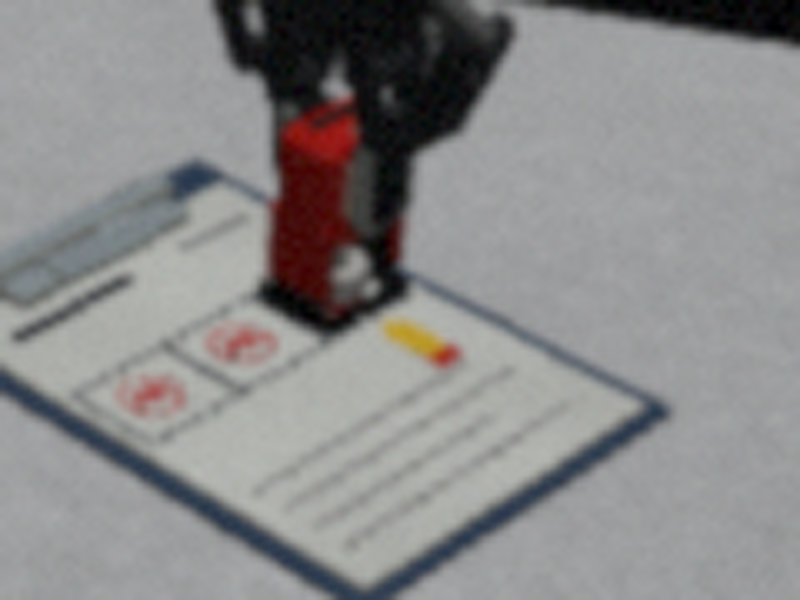

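The picture shows the foot flat inside the empty box (around crop (335,300)) with the cap sunk. It is upright, with its front towards the arrow and the bottom of the form, at about 8 N including the stamp's weight.

```bash
python3 -c "
from plant import *
print(job_done())"
```

```text
the job is handed in; nothing more can be done
None
```

I handed the job in with the red stamp held pressed in the empty approval box: upright, front towards the bottom of the form, at about 8 N including the stamp's weight. By the camera and arm readings it is centred to within about 1–2 mm; no verdict came back.

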